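Change the panel on the bench easel

TASK

Change the panel on the bench easel: lift the small panel off the easel and stand it upright and gently in a free slot of the drying rack, then take the big gesso panel (the tallest in the rack) and set it gently on the easel's ledge, standing on its short edge and leaning flat against the easel's back between the two stops. Then slide the easel's side stop in until the panel is held snugly against the fixed stop. Leave the spare panel in the rack and everything else on the bench where it is.

Things in the scene. Friction and masses are not known exactly. Their poses are not given: they have to be found in the camera images.
- easel_rest: Leaning part of the wooden bench easel, fixed on the bench, front towards the robot. Origin: inner corner of ledge and back, 55 mm above the bench, on the middle line of the big panel's place. Axes: z up along the back, which leans 0.25 rad backwards; x square to the back, pointing into it; y along the ledge, left as seen from in front. Ledge top: plane z = 0, y from -84 to +124 mm
- easel_back (a point): Middle of the easel's back, z = 66 mm of easel_rest, same axes. Panels lean on the plane x = 0: two uprights 16 mm wide at y = -40 and +40 mm, ending at z = 90 mm of easel_rest, and a rail between them at z = 56 to 76 mm. Nothing stands behind a panel above z = 90 mm. Rear struts slope down to runners that reach 115 mm behind and 70 mm before the origin
- easel_lip (a point): Middle of the low lip along the ledge's front: inner side at x = -20 mm, outer side -25 mm, 6 mm high above the ledge; a panel 12 mm thick stands between it and the back. Axes as easel_rest
- fixed_stop (a point): Middle of the inner face of the fixed stop at the right end of the ledge: a 36 mm high block whose face is at y = -60 mm of easel_rest. Axes as easel_rest
- side_stop (a joint): Sliding stop at the left of the ledge, m. 0: fully open, its face at y = +90 mm of easel_rest; the value grows as it slides right (-y) along the ledge, face at y = 90 mm minus the value. Snug on the 120 mm panel against the fixed stop at about 0.030 (limit 0.0325). Friction 2 N, stays where left. The block is 34 mm long, 38 mm high, and pushes the panel along when it meets it
- side_stop_knob (a point): Middle of the stop's dark wooden knob, 17 mm diameter, axis along z of easel_rest, top 12 mm above this point; the wooden arm below it has its top 18 mm below this point. It stands before the ledge at x = -54, z = 42 mm of easel_rest, 12 mm left of the stop's face. Axes as easel_rest
- drying_rack: Pale wooden drying rack, fixed. Origin: centre of its underside, z up. Two bearers along y at x = -35 and +35 mm, tops at z = 18 mm, carry pairs of 8 mm dowels with round tops at z = 75 mm. They make slots at y = -58, 0, +58 mm, 17 mm wide; panels stand in them in the x-z plane. The slot at -58 (right end) is free; the big and the spare panel stand in the others, either way round
- gesso_panel: The big panel: white gesso, 120 x 160 x 12 mm, 0.2 to 0.4 kg, standing upright in the rack. Axes: x along its 120 mm width, y along its 160 mm height (up), z through its thickness; origin in the middle of the face z = 0 (the other face is at z = 12 mm)
- gesso_panel_foot (a point): Middle of the big panel's lower edge, mid-thickness; axes as the panel's
- gesso_panel_top (a point): Middle of the big panel's upper edge, mid-thickness; axes as the panel's
- small_panel: The small panel that stands on the easel at the start, leaning against its back: plywood with a white face, 100 x 145 x 12 mm, about 0.2 kg. Axes: x along its 100 mm width, y along its 145 mm height (up), z through its thickness; origin in the middle of its back (the front is at z = 12 mm)
- small_panel_foot (a point): Middle of the small panel's lower edge, mid-thickness; axes as the panel's
- small_panel_top (a point): Middle of the small panel's upper edge, mid-thickness; axes as the panel's
- spare_panel: A third, smallest panel, 90 x 125 x 12 mm, plywood with a white face, standing in the rack; leave it. Axes as the small panel's, origin in the middle of its back
- clip_jar: Fixed preserving jar with a lid, 110 mm diameter, 201 mm high, behind the gap between rack and easel: an obstacle to carry round. Origin under its centre
- camp_stove: Fixed blue camping stove, 134 mm across, 227 mm high, behind and left of the rack: an obstacle. Origin under its centre
- turntable: Fixed gilding turntable at the left, disc 240 mm diameter, top 176 mm high: an obstacle. Origin under its centre
- tumbler: Glass tumbler, 70 mm diameter, 86 mm high, in front of the easel; leave it. Origin under its centre
- ochre_pot: Ochre pigment pot with a dark lid, 57 mm diameter, 80 mm high, before the gap between rack and easel; leave it. Origin under its centre
- bole_bowl: Small bowl, 69 mm diameter, 34 mm high, left of the rack; leave it. Origin under its centre
There are look-alikes about, which are no part of the job. What is shaped like the gesso_panel but turquoise is not meant.

How it is judged (in metres and radians):
On the way, in this order (a step that is already met when the one before it is completed fails the run):
1. the small panel stands upright in a slot of the drying rack, released (x of small_panel_foot in the frame of drying_rack between -0.025 and 0.025 m and z of small_panel_foot in the frame of drying_rack between 0.012 and 0.024 m and (y of small_panel_foot in the frame of drying_rack between -0.067 and -0.049 m or y of small_panel_foot in the frame of drying_rack between -0.009 and 0.009 m or y of small_panel_foot in the frame of drying_rack between 0.049 and 0.067 m) and angle between small_panel's own y axis and vertical below 0.14 rad and angle between the x axis of small_panel and the x axis of drying_rack, either way round below 0.16 rad and contact force between small_panel and the fingers below 0.1 N), for 0.2 s.
2. the big panel stands on the ledge between the stops, leaning flat against the back, released (x of gesso_panel_foot in the frame of easel_rest between -0.013 and 0.001 m and z of gesso_panel_foot in the frame of easel_rest between -0.003 and 0.004 m and y of gesso_panel_foot in the frame of easel_rest between -0.006 and 0.034 m and angle between the y axis of gesso_panel and the z axis of easel_rest, either way round below 0.06 rad and angle between the x axis of gesso_panel and the y axis of easel_rest, either way round below 0.06 rad and contact force between gesso_panel and the fingers below 0.1 N), for 0.2 s.
3. the side stop is slid home against the big panel (value of joint side_stop above 0.028 m), for 0.2 s.
At the end, for the whole second after the job is handed in: Small panel upright (0.14 rad) in a rack slot, foot on the bearers; big panel on the ledge (foot within 4 mm of its top), leaning along the back within 0.06 rad, within 4 mm of its home against the fixed stop; side stop at 0.028 or more; both panels released and at rest (all of step 1 and x of gesso_panel_foot in the frame of easel_rest between -0.013 and 0.001 m and z of gesso_panel_foot in the frame of easel_rest between -0.003 and 0.004 m and y of gesso_panel_foot in the frame of easel_rest between -0.004 and 0.004 m and angle between the y axis of gesso_panel and the z axis of easel_rest, either way round below 0.06 rad and angle between the x axis of gesso_panel and the y axis of easel_rest, either way round below 0.06 rad and contact force between gesso_panel and the fingers below 0.1 N and value of joint side_stop above 0.028 m and linear speed of each of gesso_panel, small_panel below 0.02 m/s and velocity of joint side_stop below 0.01 m/s); the robot touches nothing.
It fails at once if the spare panel is moved by more than 20 mm (distance of spare_panel from where it was at the start of the episode above 0.02 m).
It fails at once if the tumbler, the ochre pot or the bowl is moved by more than 20 mm (distance of any of tumbler, ochre_pot, bole_bowl from where it was at the start of the episode above 0.02 m).
It fails at once if the big panel is knocked or pressed against the easel with more than 50 N (contact force between gesso_panel and easel_rest above 50 N).
It fails at once if the big or the small panel is dropped (faster than 0.4 m/s while the fingers do not hold it) ((contact force between gesso_panel and the fingers below 0.1 N and linear speed of gesso_panel above 0.4 m/s) or (contact force between small_panel and the fingers below 0.1 N and linear speed of small_panel above 0.4 m/s)).
It also fails if it takes over 66 s, if anything falls off the work surface, if the arm or the gripper's body presses on something with over 40 N, if the wrist force passes 120 N, or if a joint passes its speed limit or range.

ROBOT

A 6-joint arm with a two-finger parallel gripper is mounted at the origin on the work surface; the furniture and walls round the work are solid. World frame = base frame: x ahead of the robot, y to its left, z up, the work surface at z = 0. Lengths are in mm, angles in rad, forces in N, time in s.
With the tool pointing down it reaches from about 350 to 925 mm from the base axis. Payload 6.4 kg.
Tool frame: the origin (TCP) lies between the finger pads; the fingertips stand 11 mm ahead of it and the grasp point (between the pads) lies 8 mm behind it; z points along the fingers, y is the line along which they close (so a half turn about z gives the same grasp; the last joint's range is limited). The gripper opens to 85 mm and grips with 20 to 120 N. Pads are 22 mm wide; open, the fingers measure 114 mm over their backs; the gripper's body (76 mm by 85 mm) begins 54 mm behind the grasp point. The pads swing forward as they close: fully open they stand 13 mm farther back than shut.
Start: joints at [-1.48, 0.245, 1.558, -0, 1.339, -0.174], TCP at [170.12, -627.354, 214.29] pointing down, gripper open.
Joint ranges: [-3.13, 3.13], [-1.02, 2.26], [0.13, 2.54], [-0.95, 4.09], [0.21, 2.88], [-2.74, 2.74]. Speed limits (rad/s): [2.57, 2.57, 3.14, 3.14, 3.14, 3.14].

INTERFACE

Orientations are given as a unit quaternion [x, y, z, w].
In Python, from cell import ctrl gives the robot as it stands. Calls block until the motion is done:
- ctrl.move_to(position, orientation): joint-space move of the TCP to a pose.
- ctrl.move_linear(position, vel=150, frame=None): straight line of the TCP; frame=None keeps the orientation; vel is the mean speed in mm/s.
- ctrl.move_joints(angles): joint-space move.
- ctrl.grip(opening, force=None): finger opening in mm; force is the grip in N (None keeps the last); returns when the fingers have stopped.
- ctrl.pause(seconds).
- ctrl.solve_ik(position, orientation): joint angles nearest the present ones, or None.
- ctrl.read_camera(name): name is "scene" or "side" or "wrist"; returns the picture (400x640x3 uint8, red, green, blue); there is no depth.
- ctrl.calibration(name): a dict with "fx", "fy", "cx", "cy" (pixels), "world_from_camera" (4x4, takes a point from camera to world coordinates). Camera axes: x right, y down, z forward; pixel columns grow to the right and rows downward; lengths in mm; the calibration is good to about 2 mm. The wrist camera is an equidistant fisheye: a pixel r from the principal point sees the ray r / f radians off the axis. A picture is of the moment at which its call begins: read the wrist's pose just before it. calibration takes no time and is no camera call; for the wrist camera it gives the pose at the moment of the call.
A pose or a line that the arm cannot do raises ctrl.MotionError and nothing moves.
- ctrl.close_job(): hands the job in; it is judged then, once.
Readings, each from a call of its own:
- ctrl.current_t(): time.
- ctrl.current_joints(): joint angles.
- ctrl.current_qvel(): joint speeds.
- ctrl.current_joint_torque(): joint torques, N m.
- ctrl.current_ee_pos(): TCP position.
- ctrl.current_tcp_rot(): TCP orientation.
- ctrl.current_force(): force on the tool from outside, world axes, zero at the start.
- ctrl.current_moment(): the same for the moment, N m.
- ctrl.current_width(): finger opening in mm.
- ctrl.current_gripper_force(): force on a finger pad.
Only numpy, scipy, OpenCV 4.12 (cv2) and the standard library are available. Lean on these libraries where they do the work, as an engineer would, in place of code of your own. Each camera call takes 0.05 s, during which the arm holds its last target. There are 200 camera calls.

## Working session

There is one attempt and no reset: what is moved stays moved. The work goes in short steps, each a Python script; the robot and the scene stay as the last script left them, time stands still between calls to the robot, and variables do not carry over. Pictures are saved under pics/ and viewed, at most 10 in all, crops included, and the job is handed in when it is done.

```bash
ls; mkdir -p pics
python3 - <<'E'
from cell import ctrl
import cv2,numpy as np
for n in ("scene","side"):
    im=ctrl.read_camera(n); cv2.imwrite(f"pics/{n}0.png",im[:,:,::-1])
    c=ctrl.calibration(n); print(n,c["fx"],c["fy"],c["cx"],c["cy"]); print(np.round(c["world_from_camera"],4).tolist())
print(ctrl.current_tcp_rot(),ctrl.current_t())
E
```

```text
pics
scene 516.1181185004898 516.1181185004898 325.08264185849777 205.392795651731
[[0.7382, -0.4515, 0.5013, -307.0873], [-0.6745, -0.4801, 0.5608, -867.1406], [-0.0125, -0.7521, -0.6589, 1050.6602], [0.0, 0.0, 0.0, 1.0]]
side 413.3117627858884 413.3117627858884 318.1249855141229 197.83857359600103
[[-0.9957, -0.0568, 0.0731, 269.2678], [-0.0925, 0.6215, -0.7779, 862.5492], [-0.0013, -0.7813, -0.6241, 931.9523], [0.0, 0.0, 0.0, 1.0]]
[ 9.91246302e-01  1.32022576e-01  3.86020268e-05 -8.98670785e-04] 0.1
```

View pics/scene0.png

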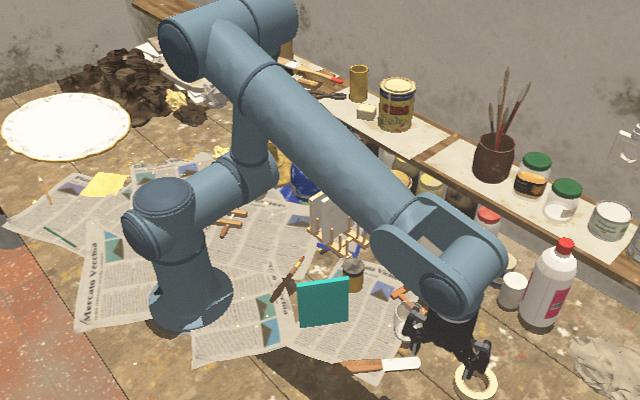

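View pics/side0.png

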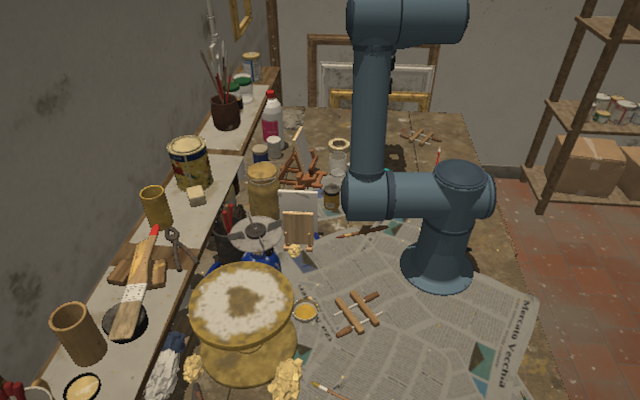

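Run:
```python
from cell import ctrl
import cv2,numpy as np
q=ctrl.current_tcp_rot()
ctrl.move_to([270,-170,560],q)
for n in ("wrist","scene"):
    c=ctrl.calibration(n); im=ctrl.read_camera(n); cv2.imwrite(f"pics/{n}1.png",im[:,:,::-1]); np.save(f"pics/{n}1.npy",c["world_from_camera"])
    print(n,c["fx"],c["fy"],c["cx"],c["cy"]); print(np.round(c["world_from_camera"],4).tolist())
print(ctrl.current_t(), ctrl.current_joints())
```

```text
wrist 309.70691628693146 309.70691628693146 319.387065958997 198.12511266175716
[[0.2612, -0.9211, -0.2886, 343.3542], [-0.9653, -0.2504, -0.0743, -152.0713], [-0.0039, 0.298, -0.9546, 718.6312], [0.0, 0.0, 0.0, 1.0]]
scene 516.1181185004898 516.1181185004898 325.08264185849777 205.392795651731
[[0.7382, -0.4515, 0.5013, -307.0873], [-0.6745, -0.4801, 0.5608, -867.1406], [-0.0125, -0.7521, -0.6589, 1050.6602], [0.0, 0.0, 0.0, 1.0]]
2.2917 [-9.24253777e-01 -5.90258546e-01  1.67311312e+00  1.05183240e-03
  2.06216455e+00  3.82978387e-01]
```

View pics/wrist1.png

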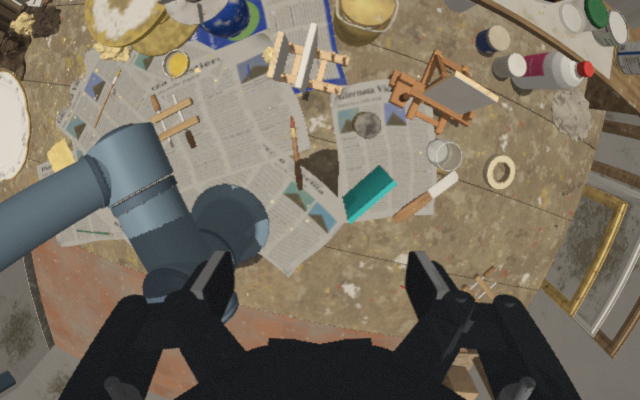

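View pics/scene1.png

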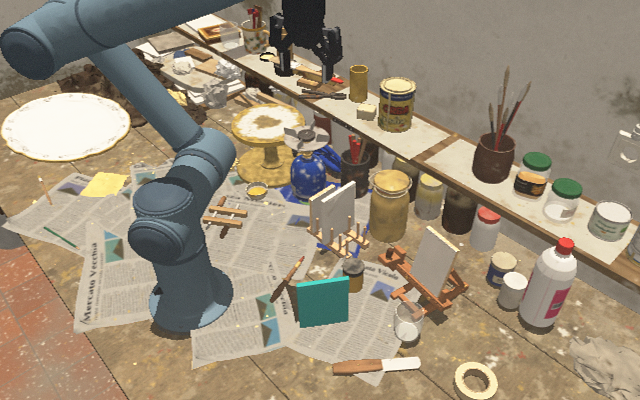

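Run:
```python
import cv2,numpy as np
s=cv2.imread("pics/scene1.png");w=cv2.imread("pics/wrist1.png");d=cv2.imread("pics/side0.png")
r=lambda im,x,y,a,b,f:cv2.resize(im[y:y+b,x:x+a],(a*f,b*f),interpolation=cv2.INTER_CUBIC)
# 400x300 tiles
A=r(s,295,175,100,75,4);B=r(s,365,220,110,100,3)[:300]
B=cv2.copyMakeBorder(B,0,0,0,400-B.shape[1],0)
C=r(w,260,15,100,75,4);D=r(w,380,45,133,100,3);D=cv2.copyMakeBorder(D,0,0,0,1,0)
cv2.imwrite("pics/m1.png",np.vstack([np.hstack([A,B]),np.hstack([C,D])]))
cv2.imwrite("pics/m2.png",r(d,250,110,120,150,4))
```

```text
(no output)
```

View pics/m1.png

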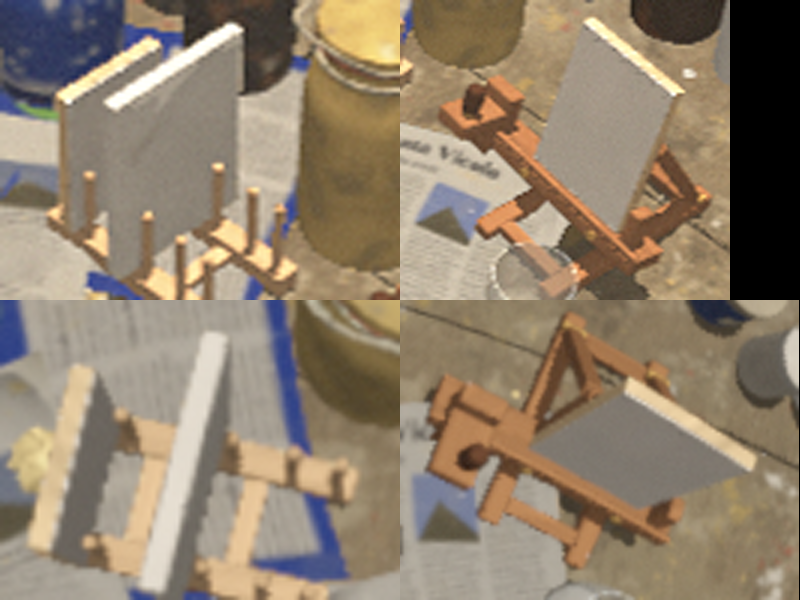

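View pics/m2.png

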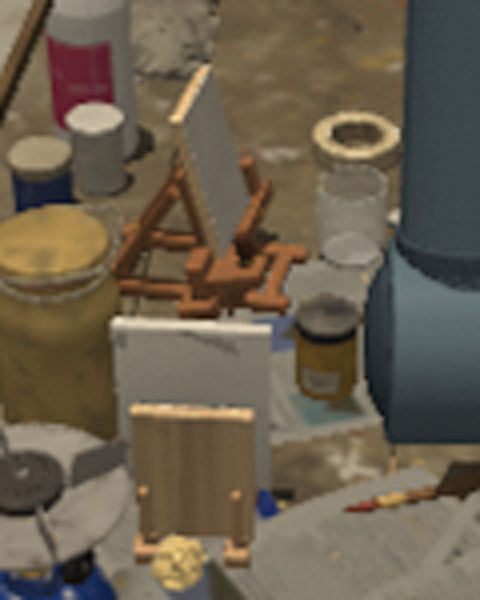

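The pictures show: rack with the **big white panel in the middle slot** (scene ≈(340,205), white edges all round, tallest), the spare with plywood back at the left slot (scene ≈(317,215)), and the right slot free. The small panel is on the easel (scene ≈(435,260)). The turquoise look-alike is at scene (323,302). The knob is at scene ≈(390,250).

```bash
cat > h.py <<'E'
import cv2,numpy as np
from scipy.spatial.transform import Rotation as R
FX={"scene":(516.118,325.083,205.393),"side":(413.312,318.125,197.839),"wrist":(309.707,319.387,198.125)}
def ray(n,T,p):
    f,cx,cy=FX[n]; d=np.array([p[0]-cx,p[1]-cy])/f
    if n=="wrist":
        r=np.hypot(*d); v=np.array([*(d/r*np.sin(r)),np.cos(r)])
    else: v=np.array([*d,1.]); v/=np.linalg.norm(v)
    T=np.array(T); return T[:3,3],T[:3,:3]@v
def plane(n,T,p,z):
    o,v=ray(n,T,p); return o+v*(z-o[2])/v[2]
def tri(obs):
    A=np.zeros((3,3));b=np.zeros(3);rs=[ray(*o) for o in obs]
    for o,v in rs: M=np.eye(3)-np.outer(v,v);A+=M;b+=M@o
    X=np.linalg.solve(A,b); return X,max(np.linalg.norm(np.cross(v,X-o)) for o,v in rs)
def blob(im,seed,tol=22):
    im=cv2.bilateralFilter(im,5,30,3); m=np.zeros((im.shape[0]+2,im.shape[1]+2),np.uint8)
    cv2.floodFill(im.copy(),m,seed,0,(tol,)*3,(tol,)*3,cv2.FLOODFILL_MASK_ONLY|cv2.FLOODFILL_FIXED_RANGE|(255<<8))
    m=m[1:-1,1:-1]; return m,cv2.minAreaRect(cv2.findNonZero(m))
def ends(rect):
    b=cv2.boxPoints(rect); i=np.argsort([np.linalg.norm(b[k]-b[(k+1)%4]) for k in range(4)])[:2]
    return sorted([(b[k]+b[(k+1)%4])/2 for k in i],key=lambda e:e[1])
E
python3 - <<'E'
from h import *
from cell import ctrl
Tw=np.load("pics/wrist1.npy");Ts=ctrl.calibration("scene")["world_from_camera"]
w=cv2.imread("pics/wrist1.png");s=cv2.imread("pics/scene1.png")
for nm,sw,ss,z in (("big",(306,55),(338,191),178),("spare",(275,53),(322,192),143),("small",(477,86),(443,239),197)):
    for n,T,im,sd in (("wrist",Tw,w,sw),("scene",Ts,s,ss)):
        m,r=blob(im,sd,35); e=ends(r); P=[plane(n,T,x,z) for x in e]
        d=P[0]-P[1]; print(nm,n,np.int32((m>0).sum()),np.round(r[1],1),np.round(e,1).tolist(),np.round(P,1)[:,:2].tolist(),"len",round(np.linalg.norm(d),1),"yaw",round(np.arctan2(d[1],d[0]),3))
B=lambda x,y:((x-400+.5)/3-.5+365,(y+.5)/3-.5+220)
D=lambda x,y:((x-400+.5)/3-.5+380,(y-300+.5)/3-.5+45)
A=lambda x,y:((x+.5)/4-.5+295,(y+.5)/4-.5+175)
C=lambda x,y:((x+.5)/4-.5+260,(y-300+.5)/4-.5+15)
for nm,b,d in (("knobtop",B(473,90),D(470,455)),("lipR",B(637,268),D(668,540)),("lipL",B(500,137),D(495,443)),
   ("smTopL",B(589,20),D(631,382)),("smTopR",B(681,93),D(750,464)),
   ("bigN",A(112,105),C(153,590)),("bigF",A(238,28),C(215,336))):
    X,e=tri([("scene",Ts,b),("wrist",Tw,d)]); print(nm,np.round(X,1),round(e,1))
E
```

```text
big wrist 424 [ 6.7 66. ] [[313.3999938964844, 22.600000381469727], [297.1000061035156, 86.5]] [[481.3, -102.0], [363.3, -104.9]] len 118.1 yaw 0.025
big scene 111 [ 3.1 37.2] [[353.3999938964844, 181.0], [321.8999938964844, 200.89999389648438]] [[480.2, -103.1], [362.7, -105.8]] len 117.5 yaw 0.023
spare wrist 442 [16.6 48. ] [[276.20001220703125, 29.200000762939453], [264.20001220703125, 75.69999694824219]] [[461.7, -35.7], [370.2, -37.3]] len 91.6 yaw 0.018
spare scene 91 [ 3.4 28.1] [[333.79998779296875, 184.60000610351562], [309.79998779296875, 199.3000030517578]] [[460.5, -46.1], [370.1, -48.0]] len 90.5 yaw 0.02
small wrist 257 [50.1  5.6] [[455.1000061035156, 72.5], [497.70001220703125, 98.80000305175781]] [[470.6, -361.9], [458.1, -460.9]] len 99.8 yaw 1.446
small scene 127 [40.   3.6] [[427.20001220703125, 225.6999969482422], [458.0, 251.1999969482422]] [[470.6, -362.6], [455.8, -463.7]] len 102.1 yaw 1.425
knobtop [ 406.6 -303.5  114.8] 1.5
lipR [ 403.2 -488.5   55.9] 0.2
lipL [ 423.  -328.6   65.9] 2.1
smTopL [ 472.  -364.3  195.9] 1.1
smTopR [ 458.2 -461.3  194. ] 1.8
bigN [ 363.1 -107.   178.6] 0.7
bigF [ 481.3 -103.   175.1] 1.3
```

Run:
```python
from h import *
from cell import ctrl
Ts=ctrl.calibration("scene")["world_from_camera"]
A=lambda x,y:((x+.5)/4-.5+295,(y+.5)/4-.5+175)
for p in ((90,177),(148,217),(181,241),(218,168),(252,192),(278,212)): print(p,np.round(plane("scene",Ts,A(*p),74),1))
im=cv2.imread("pics/scene1.png")[205:245,325:375]
cv2.imwrite("pics/m3.png",cv2.resize(im,None,fx=14,fy=14,interpolation=cv2.INTER_CUBIC))
# ik check
def rot(psi,t,s): # tool z=-ez tilted t back about yaw psi; closing along ex
    f=np.array([np.cos(psi),np.sin(psi),0]);u=np.array([0,0,1.])
    z=-(np.sin(t)*f+np.cos(t)*u); y=s*(np.cos(t)*f-np.sin(t)*u); return R.from_matrix(np.c_[np.cross(y,z),y,z]).as_quat()
for s in (1,-1):
    for nm,p,q in (("easel",[455,-411,250],rot(-.138,.25,s)),("rack",[420,-162,330],rot(.022+s*np.pi/2,0,1))):
        j=ctrl.solve_ik(p,q); print(s,nm,None if j is None else np.round(j,2))
```

```text
(90, 177) [381.2 -62.8  74. ]
(148, 217) [ 383.3 -119.9   74. ]
(181, 241) [ 383.6 -152.2   74. ]
(218, 168) [ 452.7 -117.2   74. ]
(252, 192) [ 452.6 -150.9   74. ]
(278, 212) [ 451.4 -177.1   74. ]
1 easel [-0.85  0.27  1.48 -0.16  1.58 -0.7 ]
1 rack [-0.62 -0.32  1.9  -0.    1.56 -2.21]
-1 easel [-0.85  0.27  1.48 -0.16  1.58  2.45]
-1 rack [-0.62 -0.32  1.9  -0.    1.56  0.93]
```

View pics/m3.png

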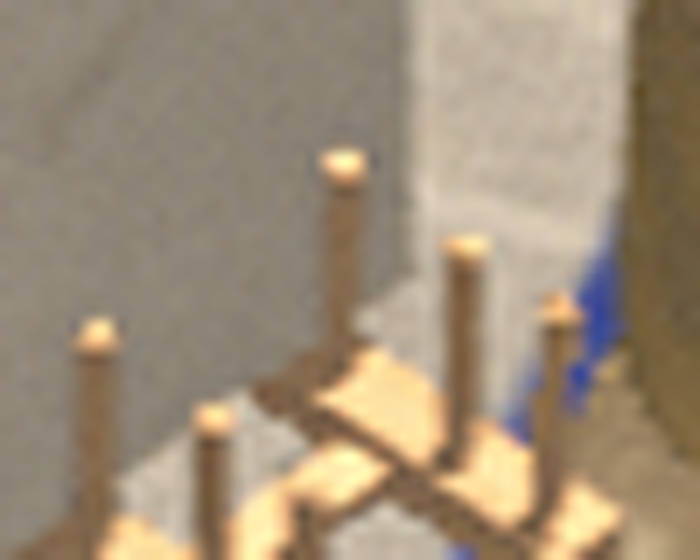

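```bash
cat >> h.py <<'E'
from cell import ctrl
def rot(psi,t=0,s=1):
    f=np.array([np.cos(psi),np.sin(psi),0]);u=np.array([0,0,1.])
    z=-(np.sin(t)*f+np.cos(t)*u); y=s*(np.cos(t)*f-np.sin(t)*u); return R.from_matrix(np.c_[np.cross(y,z),y,z]).as_quat()
def easel(psi,t=.25):
    f=np.array([np.cos(psi),np.sin(psi),0]);u=np.array([0,0,1.])
    return np.c_[np.cos(t)*f-np.sin(t)*u,np.cross(u,f),np.sin(t)*f+np.cos(t)*u]
def creep(d,n,step,lim,vel=25):
    """step along unit d until force change along -d exceeds lim"""
    p=np.array(ctrl.current_ee_pos());ctrl.pause(.1);f0=np.array(ctrl.current_force());F=0
    for i in range(1,n+1):
        ctrl.move_linear((p+d*step*i).tolist(),vel=vel); F=-(np.array(ctrl.current_force())-f0)@d
        if F>lim: break
    return i*step,round(F,1),np.round(ctrl.current_ee_pos(),1)
E
python3 - <<'E'
from h import *
psi=-.137;E=easel(psi);q=rot(psi,.25);top=np.array([464,-412,197.])
print(np.round(E,3).tolist())
ctrl.grip(45,40)
ctrl.move_to((top+60*E[:,2]).tolist(),q.tolist())
ctrl.move_linear((top-33*E[:,2]).tolist(),vel=100)
ctrl.grip(0,40)
print(ctrl.current_width(),ctrl.current_gripper_force(),ctrl.current_force(),ctrl.current_ee_pos())
ctrl.move_linear((top-3*E[:,2]).tolist(),vel=60)
p=np.array(ctrl.current_ee_pos());p[2]=330
ctrl.move_linear(p.tolist(),vel=200)
ctrl.pause(.1);print(ctrl.current_width(),ctrl.current_force(),ctrl.current_t())
cv2.imwrite("pics/side2.png",ctrl.read_camera("side")[:,:,::-1])
c=ctrl.calibration("wrist");im=ctrl.read_camera("wrist");cv2.imwrite("pics/wrist2.png",im[:,:,::-1]);np.save("pics/wrist2.npy",c["world_from_camera"])
E
```

```text
[[0.96, 0.137, 0.245], [-0.132, 0.991, -0.034], [-0.247, -0.0, 0.969]]
10.753189684020171 41.49188160896301 [ 0.90604591 -0.61522851  2.76283501] [ 456.32135889 -411.20883936  165.73829341]
10.801636440596422 [-0.13912028 -0.37786034 -2.08048787] 7.4667
```

Run:
```python
from h import *
q=rot(.024-np.pi/2)
ctrl.move_to([418,-163.3,330],q.tolist())
ctrl.move_linear([418,-163.3,215],vel=150)
cv2.imwrite("pics/side3.png",cv2.resize(ctrl.read_camera("scene")[130:280,260:460,::-1],None,fx=4,fy=4))
print(ctrl.current_ee_pos(),R.from_quat(ctrl.current_tcp_rot()).as_matrix().round(3).tolist(),ctrl.current_t())
```

```text
[ 418.7270614  -163.84809919  216.35795852] [[1.0, 0.024, 0.002], [0.024, -1.0, -0.002], [0.002, 0.002, -1.0]] 9.9833
```

View pics/side3.png

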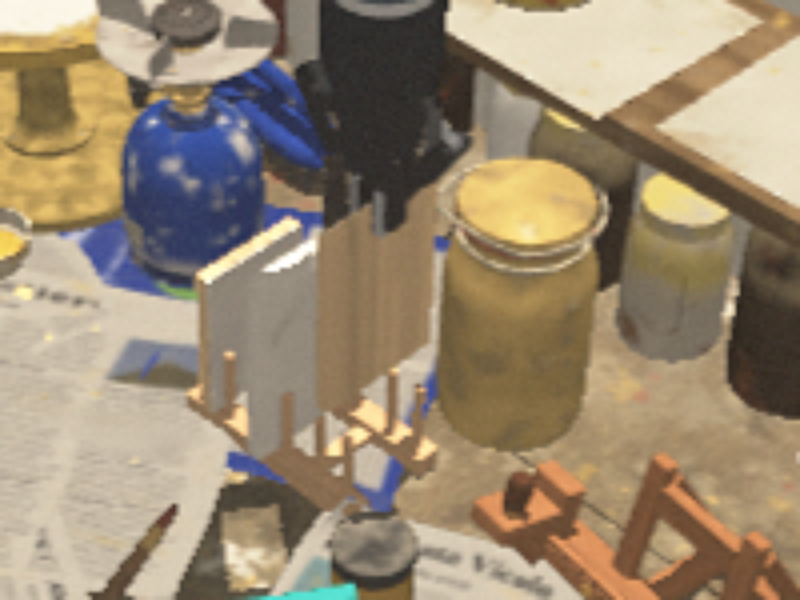

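Run:
```python
from h import *
Ts=ctrl.calibration("scene")["world_from_camera"]
a=plane("scene",Ts,(320/4+260,412/4+130),103.5);b=plane("scene",Ts,(432/4+260,340/4+130),103.5);print(a.round(1),b.round(1))
p=np.array(ctrl.current_ee_pos())
p=np.array([418,-163.3,152.]); ctrl.move_linear(p.tolist(),vel=80); print(ctrl.current_force(),ctrl.current_ee_pos())
r=creep(np.array([0,0,-1.]),17,2,4,25); print(r,ctrl.current_force(),ctrl.current_t())
```

```text
[ 367.8 -169.   103.5] [ 471.8 -170.4  103.5]
[ 0.16179436  0.52205307 -1.39106548] [ 418.40386444 -163.58208717  152.57162485]
(24, np.float64(13.6), array([ 419. , -164.1,  130.7])) [-5.56071234  2.63305625 11.53361995] 14.0167
```

Run:
```python
from h import *
ctrl.grip(28,40); ctrl.pause(.1)
p=np.array(ctrl.current_ee_pos());print(ctrl.current_force(),p)
p[2]=215;ctrl.move_linear(p.tolist(),vel=120)
p[2]=300
ctrl.move_to([420,-480,360],rot(-.137).tolist())
ctrl.pause(.1)
c=ctrl.calibration("wrist");im=ctrl.read_camera("wrist");cv2.imwrite("pics/wrist4.png",im[:,:,::-1]);np.save("pics/wrist4.npy",c["world_from_camera"])
s=ctrl.read_camera("side")[:,:,::-1];cv2.imwrite("pics/side4.png",s)
cv2.imwrite("pics/v4.png",np.vstack([im[:260,:,::-1],np.hstack([cv2.resize(s[110:260,240:380],None,fx=2.2,fy=2.2),cv2.resize(ctrl.read_camera("scene")[160:310,290:440,::-1],(330,330))])[:, :640]]))
print(ctrl.current_t(),np.round(c["world_from_camera"],3).tolist())
```

```text
[-0.61630564 -0.09850926  0.47296984] [ 418.26811324 -163.51430371  128.34384853]Traceback (most recent call last):
  File "<stdin>", line 10, in <module>
    return _nx.concatenate(arrs, 0, dtype=dtype, casting=casting)
           ~~~~~~~~~~~~~~~^^^^^^^^^^^^^^^^^^^^^^^^^^^^^^^^^^^^^^^
ValueError: all the input array dimensions except for the concatenation axis must match exactly, but along dimension 1, the array at index 0 has size 640 and the array at index 1 has size 638
```

Run:
```python
from h import *
im=cv2.imread("pics/wrist4.png");s=cv2.imread("pics/side4.png")
t=ctrl.read_camera("scene")[:,:,::-1];cv2.imwrite("pics/scene4.png",t)
b=np.hstack([cv2.resize(s[110:260,240:400],(320,300)),cv2.resize(t[160:310,290:450],(320,300))])
cv2.imwrite("pics/v4.png",np.vstack([im[:300],b])); print(ctrl.current_t())
print(np.load("pics/wrist4.npy").round(3).tolist())
```

```text
17.1833
[[0.991, -0.129, -0.041, 430.314], [-0.136, -0.946, -0.294, -404.946], [-0.001, 0.297, -0.955, 519.254], [0.0, 0.0, 0.0, 1.0]]
```

View pics/v4.png

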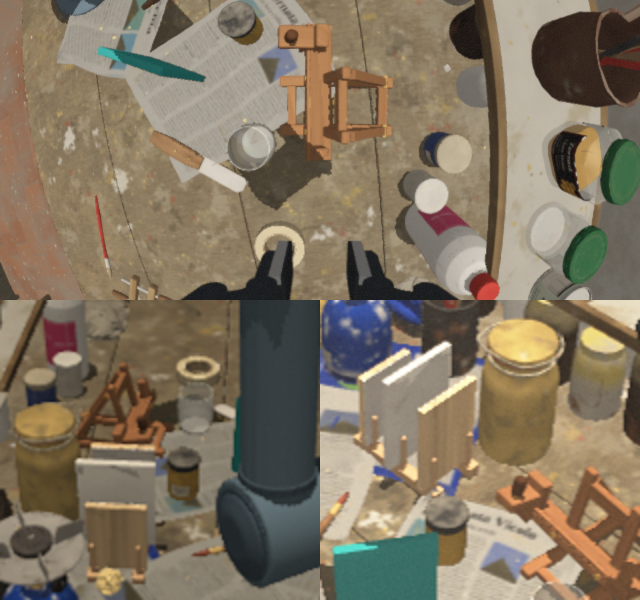

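Run:
```python
from h import *
im=cv2.imread("pics/wrist4.png")[15:165,270:400]
cv2.imwrite("pics/v5.png",cv2.resize(im,None,fx=4,fy=4,interpolation=cv2.INTER_CUBIC))
```

```text
(no output)
```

View pics/v5.png

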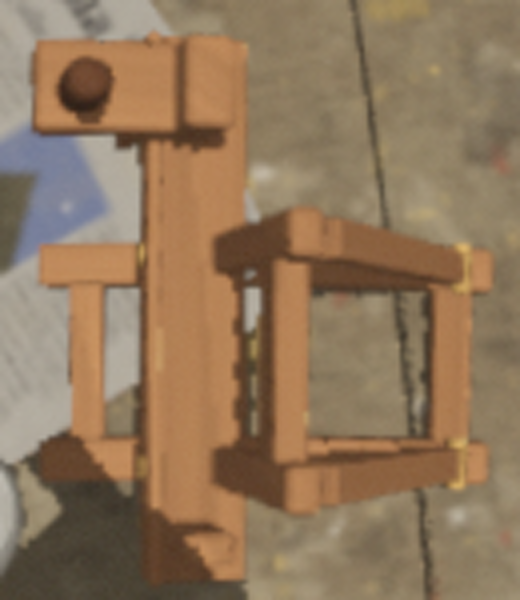

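```bash
cat > fit.py <<'E'
from h import *
from scipy.optimize import least_squares
T=np.load("pics/wrist4.npy")
V=lambda x,y:((x+.5)/4-.5+270,(y+.5)/4-.5+15)
pts=[((0,48,90),V(289,211)),((0,32,90),V(289,258)),((0,-32,90),V(283,465)),((0,-48,90),V(283,513)),((-54,102,54),V(88,79)),((-25,-84,6),V(146,580))]
def world(p,m): return np.array([p[0],p[1],55])+easel(p[2])@np.array(m,float)
W=[plane("wrist",T,px,world((0,0,-.137),m)[2]) for m,px in pts]
r=least_squares(lambda p:np.concatenate([(world(p,m)-w)[:2] for (m,_),w in zip(pts,W)]),[432,-409,-.137],loss="soft_l1",f_scale=1.5)
O=r.x
if __name__=="__main__":
    print(O.round(3)); 
    for (m,_),w in zip(pts,W): print(m,w.round(1),(easel(O[2]).T@(w-world(O,m))).round(1))
    E=easel(O[2])
    for m,px in (((0,-60,36),V(210,527)),((-10,90,38),V(208,127)),((-25,20,6),V(146,330))): 
        print(m,(E.T@(plane("wrist",T,px,world(O,m)[2])-world(O,m))).round(1))
E
python3 fit.py
```

```text
[ 4.33619e+02 -4.05478e+02 -1.37000e-01]
(0, 48, 90) [ 462.8 -362.8  142.2] [ 0.8 -1.8  0.2]
(0, 32, 90) [ 460.9 -377.2  142.2] [ 0.9 -0.2  0.2]
(0, -32, 90) [ 451.  -439.7  142.2] [-0.4  0.5 -0.1]
(0, -48, 90) [ 449.1 -454.4  142.2] [-0.2  1.7 -0.1]
(-54, 102, 54) [ 407.9 -308.1  120.7] [ 0.1 -9.1  0. ]
(-25, -84, 6) [ 399.5 -482.2   67. ] [-0.5  3.3 -0.1]
(0, -60, 36) [-8.5  2.2 -2.2]
(-10, 90, 38) [-0.4 -8.7 -0.1]
(-25, 20, 6) [-0.  -8.5 -0. ]
```

Run:
```python
from h import *
from fit import O,world
q=rot(.024-np.pi/2)
ctrl.move_to([422,-103.8,250],q.tolist())
ctrl.move_linear([422,-103.8,145],vel=110)
ctrl.grip(0,60)
print(ctrl.current_width(),ctrl.current_force(),ctrl.current_ee_pos(),ctrl.current_t())
ctrl.move_linear([422,-103.8,175],vel=60)
ctrl.move_linear([422,-103.8,360],vel=200)
ctrl.pause(.1);print(ctrl.current_width(),ctrl.current_force())
ctrl.move_to(world(O,(-9,9,297)).tolist(),rot(O[2],.25).tolist())
ctrl.move_linear(world(O,(-9,9,150)).tolist(),vel=120)
ctrl.pause(.2);print(ctrl.current_force(),np.array(ctrl.current_ee_pos())-world(O,(-9,9,150)),ctrl.current_t())
im=ctrl.read_camera("scene");cv2.imwrite("pics/scene6.png",im[:,:,::-1])
```

```text
10.351323267221352 [1.10271975 0.4917823  3.79912548] [ 422.78057561 -104.12908606  146.04955094] 20.2667
10.404404659138946 [ 0.40878446 -0.57312186 -4.14121895]
[ 0.72704614  0.75771899 -3.26569747] [ 0.30156023 -0.23187348  0.61798626] 25.1833
```

Run:
```python
from h import *
from fit import O,world
E=easel(O[2])
def loc(): return (E.T@(np.array(ctrl.current_ee_pos())-world(O,(0,0,0)))).round(1)
ctrl.move_linear(world(O,(-9,9,135)).tolist(),vel=50); print(loc(),ctrl.current_force())
r=creep(-E[:,2],8,1.5,4,20); print(r[:2],loc(),np.round(E.T@ctrl.current_force(),1),ctrl.current_t())
```

```text
[ -9.2   9.2 134.3] [ 0.16736768 -0.60175978 -2.91408797]
(7.5, np.float64(7.6)) [ -8.9   8.7 128.4] [ 0.5 -0.4  4.8] 27.05
```

Run:
```python
from h import *
from fit import O,world
E=easel(O[2])
def loc(): return (E.T@(np.array(ctrl.current_ee_pos())-world(O,(0,0,0)))).round(1)
p=np.array(ctrl.current_ee_pos())+.7*E[:,2]; ctrl.move_linear(p.tolist(),vel=20); print(np.round(E.T@ctrl.current_force(),1))
r=creep(E[:,0],7,1,4,20); print(r[:2],loc(),np.round(E.T@ctrl.current_force(),1),ctrl.current_t())
```

```text
[ 0.7  0.  -0.7]
(6, np.float64(5.8)) [ -3.8   8.9 128.5] [-5.5  0.6  0.5] 28.9167
```

Run:
```python
from h import *
from fit import O,world
E=easel(O[2])
ctrl.grip(28,30); ctrl.pause(.2); print(ctrl.current_force(),ctrl.current_gripper_force())
p=np.array(ctrl.current_ee_pos())+90*E[:,2]; ctrl.move_linear(p.tolist(),vel=150)
cv2.imwrite("pics/scene7.png",ctrl.read_camera("scene")[:,:,::-1])
k=world(O,(-54,95,49))-[0,0,8]
q=min((rot(O[2]+s*np.pi/2) for s in (1,-1)),key=lambda q:abs(ctrl.solve_ik((k+[0,0,120]).tolist(),q.tolist())[5]-ctrl.current_joints()[5]))
ctrl.move_to((k+[-30,0,130]).tolist(),q.tolist()); ctrl.grip(42,20)
c=ctrl.calibration("wrist");im=ctrl.read_camera("wrist");cv2.imwrite("pics/wrist7.png",im[:,:,::-1]);np.save("pics/wrist7.npy",c["world_from_camera"])
print(ctrl.current_t(),k.round(1),np.round(ctrl.current_joints(),2))
# panel check: bright top edge in scene7
Ts=ctrl.calibration("scene")["world_from_camera"];s=cv2.imread("pics/scene7.png")
for px in (world(O,(-6,69,160)),world(O,(-6,-51,160)),world(O,(-12,9,0))):
    c=np.linalg.inv(Ts)@[*px,1];print((c[:2]/c[2]*516.118+[325.083,205.393]).round(1))
g=cv2.inRange(s[190:320,380:500],(205,205,205),(255,255,255));n,l,st,ce=cv2.connectedComponentsWithStats(g)
for i in range(1,n):
    if st[i,4]>15: print(st[i].tolist())
```

```text
[ 0.37150034 -0.51205559  0.09333398] 0.0
31.8833 [ 406.8 -305.9  107.8] [-0.92 -0.17  1.94 -0.    1.37  0.79]
[422.7 215.8]
[459.1 245. ]
[418.7 281.7]
[48, 28, 12, 12, 40]
```

Run:
```python
from h import *
from fit import O,world
Ts=ctrl.calibration("scene")["world_from_camera"];s=cv2.imread("pics/scene7.png")
m,r=blob(s,(434,224),40);e=ends(r);P=[plane("scene",Ts,x,world(O,(-6,9,160))[2]) for x in e]
E=easel(O[2]);print(np.round(e,1).tolist(),[(E.T@(x-world(O,(0,0,0)))).round(1).tolist() for x in P],(m>0).sum())
T=np.load("pics/wrist7.npy");w=cv2.imread("pics/wrist7.png")
def proj(X):
    c=(np.linalg.inv(T)@[*X,1])[:3];d=np.hypot(c[0],c[1]);return c[:2]/d*np.arctan2(d,c[2])*309.707+[319.387,198.125]
u=proj(world(O,(-54,95,54)));print("pred",u.round(1))
x,y=u.astype(int);c=w[y-30:y+30,x-30:x+30];hsv=cv2.cvtColor(c,cv2.COLOR_BGR2HSV)
g=((hsv[:,:,2]<95)&(hsv[:,:,1]>70)).astype(np.uint8);n,l,st,ce=cv2.connectedComponentsWithStats(g)
for i in range(1,n):
    if st[i,4]>40:
        px=ce[i]+[x-30,y-30];print(st[i].tolist(),px.round(1),(E.T@(plane("wrist",T,px,world(O,(-54,95,49))[2])-world(O,(0,0,0)))).round(1))
```

```text
[[427.29998779296875, 218.8000030517578], [438.6000061035156, 228.5]] [[-4.2, 54.8, 160.5], [-5.6, 15.0, 160.1]] 43
pred [313.9 154.4]
[24, 21, 18, 20, 133] [317.1 155.6] [-54.6  92.2  48.8]
[46, 46, 14, 14, 118] [334.9 177.8] [-75.   75.5  43.6]
```

Run:
```python
from h import *
from fit import O,world
E=easel(O[2])
def loc(): return (E.T@(np.array(ctrl.current_ee_pos())-world(O,(0,0,0)))).round(1)
k=world(O,(-54,92.5,49))-[0,0,8]
ctrl.move_linear((k+[0,0,60]).tolist(),vel=120)
ctrl.move_linear(k.tolist(),vel=60); print("down",ctrl.current_force())
ctrl.grip(0,25); ctrl.pause(.2); print(ctrl.current_width(),ctrl.current_gripper_force(),np.round(E.T@ctrl.current_force(),1),loc())
r=creep(-E[:,1],5,2,14,25);print(r[:2],loc(),np.round(E.T@ctrl.current_force(),1),ctrl.current_t())
```

```text
down [0.65808485 0.85837214 0.21356263]
-0.04478296557956029 0.0 [ 0.4 -0.4  0.2] [-52.   92.5  41.2]
(10, np.float64(-0.7)) [-52.   82.4  41.3] [-0.1 -1.   0.4] 35.8417
```

Run:
```python
from h import *
from fit import O,world,V
E=easel(O[2]);L=lambda X:(E.T@(np.array(X)-world(O,(0,0,0)))).round(1)
Ts=ctrl.calibration("scene")["world_from_camera"];Td=ctrl.calibration("side")["world_from_camera"]
T4=np.load("pics/wrist4.npy");T7=np.load("pics/wrist7.npy")
a=("wrist",T4,V(88,79));b=("wrist",T7,(317.1,155.6));c=("scene",Ts,((73+.5)/3-.5+365,(90.5)/3-.5+220))
for o in ([a,b],[a,c],[b,c]): X,e=tri(o);print(X.round(1),round(e,1),L(X))
p=np.array(ctrl.current_ee_pos());p[2]+=70;ctrl.move_linear(p.tolist(),vel=150)
p[0]-=60;ctrl.move_linear(p.tolist(),vel=150)
def dark(n,T,im,X):
    cc=(np.linalg.inv(T)@[*X,1])[:3]
    if n=="wrist": d=np.hypot(cc[0],cc[1]);u=cc[:2]/d*np.arctan2(d,cc[2])*309.707+[319.387,198.125]
    else: u=cc[:2]/cc[2]*FX[n][0]+FX[n][1:]
    x,y=u.astype(int);h=cv2.cvtColor(im[y-20:y+20,x-20:x+20],cv2.COLOR_BGR2HSV)
    g=((h[:,:,2]<100)&(h[:,:,1]>70)).astype(np.uint8);_,_,st,ce=cv2.connectedComponentsWithStats(g)
    return [(s.tolist(),(q+[x-20,y-20]).round(1).tolist()) for s,q in zip(st[1:],ce[1:]) if s[4]>8],u.round(1)
T=ctrl.calibration("wrist")["world_from_camera"]
for n,T in (("wrist",T),("scene",Ts),("side",Td)):
    im=ctrl.read_camera(n)[:,:,::-1];cv2.imwrite(f"pics/{n}8.png",im);np.save(f"pics/{n}8.npy",T)
    for yy in (95,82): print(n,dark(n,np.array(T),im,world(O,(-54,yy,48))))
for f in("scene4","scene1","side4"):
    n=f[:-1];print(f,dark(n,np.array(Ts if n=="scene" else Td),cv2.imread(f"pics/{f}.png"),world(O,(-54,95,48))))
print(ctrl.current_t())
```

```text
[ 407.8 -309.1  125.9] 0.4 [-55.1  91.9  59.1]
[ 407.2 -306.   116.1] 1.0 [-53.6  94.9  49.3]
[ 405.5 -307.7  118.7] 1.2 [-55.7  93.   51.5]
wrist ([([12, 9, 24, 24, 246], [293.7, 128.8])], array([289.3, 127.8]))
wrist ([([0, 9, 18, 24, 194], [296.4, 129.3])], array([307.5, 127.6]))
scene ([([17, 20, 7, 9, 43], [388.7, 254.0])], array([389.1, 250.3]))
scene ([([14, 17, 7, 9, 43], [388.7, 254.0])], array([392.5, 253.4]))
side ([([21, 1, 4, 8, 21], [312.5, 154.5]), ([0, 3, 6, 13, 32], [291.7, 158.9]), ([25, 6, 3, 6, 11], [316.3, 159.0]), ([18, 13, 12, 14, 71], [312.7, 169.8]), ([0, 17, 9, 2, 15], [293.9, 167.5]), ([0, 20, 10, 3, 20], [294.2, 171.2]), ([0, 24, 29, 8, 63], [304.2, 179.1])], array([310.2, 170.2]))
side ([([20, 3, 4, 8, 21], [312.5, 154.5]), ([0, 5, 4, 5, 9], [292.3, 154.8]), ([24, 8, 3, 6, 11], [316.3, 159.0]), ([0, 10, 5, 6, 14], [292.3, 160.1]), ([17, 15, 12, 14, 71], [312.7, 169.8]), ([0, 19, 8, 2, 14], [294.1, 167.6]), ([0, 22, 9, 3, 18], [294.6, 171.3]), ([0, 26, 28, 8, 61], [304.6, 179.1])], array([311.1, 168.1]))
scene4 ([([17, 20, 7, 9, 44], [388.7, 253.9])], array([389.1, 250.3]))
scene1 ([([17, 20, 7, 9, 46], [388.8, 254.0])], array([389.1, 250.3]))
side4 ([([0, 0, 19, 24, 229], [298.1, 160.7]), ([18, 0, 21, 27, 279], [318.0, 164.9]), ([0, 23, 29, 9, 70], [303.9, 179.1])], array([310.2, 170.2]))
37.1583
```

Run:
```python
from h import *
from fit import O,world
E=easel(O[2]);L=lambda X:(E.T@(np.array(X)-world(O,(0,0,0)))).round(1)
P={"wrist":(293.7,128.8),"scene":(388.7,254.),"side":(312.7,169.8)}
T={n:np.load(f"pics/{n}8.npy") for n in P}
for s in (("wrist","scene"),("wrist","side"),("scene","side"),("wrist","scene","side")):
    X,e=tri([(n,T[n],P[n]) for n in s]);print(s,X.round(1),round(e,1),L(X))
# gripper tip check & full-color dump of knob bbox in scene8
im=cv2.imread("pics/scene8.png");h=cv2.cvtColor(im[243:264,380:400],cv2.COLOR_BGR2HSV)
for r in h[:,:,2]: print(*r)
print(ctrl.current_ee_pos())
```

```text
('wrist', 'scene') [ 404.5 -307.7  104.2] 0.2 [-53.1  92.9  37.2]
('wrist', 'side') [ 401.7 -309.3  114.2] 3.6 [-58.   90.9  46.3]
('scene', 'side') [ 398.3 -312.3  112.5] 0.1 [-60.4  87.4  43.9]
('wrist', 'scene', 'side') [ 401.1 -310.4  111.6] 4.4 [-57.8  89.7  43.7]
54 66 99 147 182 182 191 182 137 154 206 209 200 185 182 188 192 185 173 166
99 155 181 170 164 165 180 197 193 152 119 157 185 175 175 181 188 180 168 166
200 194 182 174 166 163 175 187 190 200 168 114 150 167 173 180 200 222 217 196
169 165 172 173 170 176 191 193 194 194 189 172 135 133 201 232 229 229 233 225
164 170 169 169 174 182 189 195 186 175 165 180 220 208 150 213 226 226 224 226
170 169 171 170 165 170 174 158 127 124 126 134 162 155 121 156 208 227 231 227
168 173 173 165 165 166 160 131 112 130 132 130 126 108 113 127 150 207 227 229
169 168 162 156 163 166 147 90 94 119 133 126 121 122 133 130 124 145 197 229
160 160 161 166 169 167 135 75 85 100 103 97 87 111 138 127 134 127 145 201
164 163 162 166 176 169 122 72 79 76 87 78 84 167 191 130 125 132 129 135
161 172 174 195 226 201 93 75 81 82 79 75 87 175 237 210 126 129 133 126
199 226 230 226 232 202 92 77 76 82 74 67 138 211 230 232 208 137 131 126
227 228 226 229 231 193 62 82 78 78 70 87 181 233 227 229 235 222 138 123
217 226 224 225 229 187 62 74 78 72 67 142 219 234 231 232 231 241 228 142
164 211 223 227 230 194 92 86 73 72 75 174 239 234 231 232 234 236 240 222
127 164 211 226 232 204 132 131 118 97 96 103 179 238 233 235 236 229 210 186
130 129 164 216 232 238 209 135 137 138 119 109 192 239 229 211 187 151 111 104
127 133 134 167 217 232 238 240 243 244 214 170 215 191 150 113 107 108 105 108
122 123 135 133 159 214 235 240 234 213 192 157 115 109 109 110 113 108 110 105
146 129 124 134 132 169 204 194 154 117 113 110 115 110 111 107 108 108 99 107
183 164 130 123 128 126 119 119 113 112 108 114 110 108 109 105 111 120 123 111
[ 345.62333843 -318.41111093  177.80902144]
```

Run:
```python
from h import *
from fit import O,world
E=easel(O[2])
L=lambda:(E.T@(np.array(ctrl.current_ee_pos())-world(O,(0,0,0)))).round(1)
print(R.from_quat(ctrl.current_tcp_rot()).as_matrix().round(2).tolist(),ctrl.current_width())
p=world(O,(-54,132,39))
ctrl.move_linear((p+[0,0,50]).tolist(),vel=150);ctrl.move_linear(p.tolist(),vel=80)
ctrl.pause(.1);f0=np.array(ctrl.current_force());tr=[]
for i in range(1,14):
    ctrl.move_linear((p-E[:,1]*3*i).tolist(),vel=40)
    F=E.T@(np.array(ctrl.current_force())-f0);tr.append((L()[1],*F.round(1)))
    if F[1]>8: break
for t in tr: print(*t)
cv2.imwrite("pics/scene9.png",ctrl.read_camera("scene")[:,:,::-1]);print(ctrl.current_t())
```

```text
[[0.99, -0.14, 0.0], [-0.14, -0.99, 0.0], [0.0, -0.0, -1.0]] -0.20213815076723213
128.7 -0.5 -0.2 -1.2
125.8 -0.2 -1.1 0.0
122.8 -0.2 1.3 -0.1
119.8 -0.3 -0.1 1.3
116.8 -0.7 0.5 -0.4
113.8 -0.6 0.3 0.5
110.8 -0.4 -0.3 -0.4
107.8 0.5 0.5 -0.5
104.8 -0.5 -0.5 -0.9
101.8 1.1 0.1 -0.1
98.8 0.3 -0.7 0.5
95.8 -0.9 -0.0 -0.2
92.8 -0.3 -0.2 0.4
42.0417
```

Run:
```python
from h import *
from fit import O,world
Ts=ctrl.calibration("scene")["world_from_camera"]
pj=lambda X:((lambda c:(c[:2]/c[2]*516.118+[325.083,205.393]).round(1))(np.linalg.inv(Ts)@[*X,1]))
p=np.array(ctrl.current_ee_pos());print("tcp",p.round(1),pj(p),"tip",pj(p-[0,0,11]),"knobtop",pj(world(O,(-54,93,54))),"knob bot",pj(world(O,(-54,93,24))))
a=cv2.imread("pics/scene9.png");b=cv2.imread("pics/scene4.png")
h=cv2.cvtColor(a,cv2.COLOR_BGR2HSV)
for y in range(215,266,2): print(y,''.join('#' if v<70 and s<110 else 'k' if v<110 and s>90 else 'o' if s>90 else '.' for v,s in zip(h[y,365:420,2],h[y,365:420,1])))
d=cv2.absdiff(a,b).max(2)
print()
for y in range(215,266,2): print(y,''.join('#' if v>45 else '.' for v in d[y,365:420]))
```

```text
tcp [ 404.  -307.6  106.1] [388.7 253.6] tip [388.4 256.6] knobtop [390.2 248.9] knob bot [387.2 258.1]
215 oo...okok####..############################.o..........
217 oo...ookok################################......o.o....
219 oo...oookok##############################..............
221 oo...oookok.#############################......o..o....
223 o....ooooook###kok########################........oo...
225 o.oo.oooooook###..#####################.##.......ooooo.
227 o.oo.oookkooo.#########################.#.....ooooooo..
229 o.o.kooooooooo.########################.#.......oooo...
231 o..oooooooooooo#####################...#...............
233 oo.oooooooooooooooo###############koo..###.............
235 oo..ooooooooooooooo###############ko...##.....##.......
237 oo.o..o.oooooooooooo##############ko.#####.............
239 oo.ooooo..oooooooook...####################....o.......
241 o..oo....o....oooook....################..o...oo.......
243 ..oo......o.oo....o.......#########......oo...o........
245 oooo....o.o.o..oo.........#####ooooo.....ooo...........
247 oo......o.....o..oo......#####ko
[... 1424 characters left out ...]
.....###..###########.............#...##
245 ....................###########........................
247 ....................###########..................####..
249 .....................#.#.####..........................
251 .......................##.........###..................
253 ..................###.......###.....##................#
255 .............########......######....................##
257 ...............######.....#########........##........##
259 .................#####.....#####..............#.....###
261 ....................#######....................#.#.####
263 .........................................###.......####
265 .................................####...######....#####
```

Run:
```python
from h import *
from fit import O,world
T=np.array(ctrl.calibration("wrist")["world_from_camera"]);a=ctrl.read_camera("wrist")[:,:,::-1];cv2.imwrite("pics/wrist9.png",a);np.save("pics/wrist9.npy",T)
def proj(X):
    c=(np.linalg.inv(T)@[*X,1])[:3];d=np.hypot(c[0],c[1]);return (c[:2]/d*np.arctan2(d,c[2])*309.707+[319.387,198.125]).round(1)
p=np.array(ctrl.current_ee_pos());print("tip",proj(p-[0,0,11]),"tcp",proj(p),"knobtop",proj(world(O,(-54,93,54))),"knobc",proj(world(O,(-54,93,42))),"ledge lip L",proj(world(O,(-25,124,6))),"blockface",proj(world(O,(-20,81,38))))
h=cv2.cvtColor(a,cv2.COLOR_BGR2HSV)
for y in range(140,330,5): print(y,''.join('#' if s<90 and v<70 else 'k' if v<110 and s>90 else 'o' if s>110 else '.' for v,s in zip(h[y,180:460:3,2],h[y,180:460:3,1])))
```

```text
tip [318.  233.9] tcp [317.9 241.7] knobtop [317.8 247.2] knobc [317.9 242.8] ledge lip L [272.  189.3] blockface [339.2 181.8]
140 ................................oooooooooooooooooooooooooooookkk..............................
145 ................................ooooooooooooooooooooooooooookk................................
150 ................................oooooooooooooooooooooooooooo..................................
155 ................................ooooooooooooooooooooooooooo...................................
160 k...............................ooooooooooooooooooooooooooo...................................
165 k...............................ooooooooooooooooooooooooooo...................................
170 ................................ooooooooooooooookkkookooooo...................................
175 ................................ooooooooooookkkkkkkkkkkkoooooooooooooooooooooooooooooooooooooo
180 ................................oooooookkkkkkkkkkkkkkkkkookooooooooooooooooooooooooooooooooooo
185 o..............................oooookkkkkkkkkkkkkkkkkkkoooooooooooooooooooooo
[... 2089 characters left out ...]
.......
295 ..............##################################################################..............
300 ...........#########################################################################..........
305 .......################################################################################.......
310 ....######################################################################################....
315 ##############################################################################################
320 #############################################...##############################################
325 ##################..#########################....#########################...#################
```

Run:
```python
from h import *
from fit import O,world
E=easel(O[2]);T=np.load("pics/wrist9.npy")
for px in ((262,268),(290,240),(335,240),(250,282),(270,265)):
    for z in (80,100,118): print(px,z,(E.T@(plane("wrist",T,px,z)-world(O,(0,0,0)))).round(1),plane("wrist",T,px,z).round(0)[:2])
h=cv2.cvtColor(cv2.imread("pics/wrist9.png"),cv2.COLOR_BGR2HSV)
for y in range(235,290,4): print(y,' '.join(f"{v}" for v in h[y,230:345:5,2]),'|',' '.join(f"{v}" for v in h[y,230:345:5,1]))
w=cv2.imread("pics/wrist8.png");T8=np.load("pics/wrist8.npy")
h=cv2.cvtColor(w,cv2.COLOR_BGR2HSV)
print()
for y in range(80,180,4): print(y,''.join('#' if s<90 and v<70 else 'k' if v<110 and s>90 else 'o' if s>110 else '.' for v,s in zip(h[y,240:380:2,2],h[y,240:380:2,1])))
```

```text
(262, 268) 80 [-79.7 132.2   5.4] [ 376. -264.]
(262, 268) 100 [-73.3 127.8  27.7] [ 388. -270.]
(262, 268) 118 [-67.5 124.   47.8] [ 397. -275.]
(290, 240) 80 [-58.4 111.6  10.9] [ 395. -288.]
(290, 240) 100 [-54.3 109.5  32.6] [ 404. -291.]
(290, 240) 118 [-50.6 107.6  52.1] [ 413. -294.]
(335, 240) 80 [-58.3  81.8  10.9] [ 391. -317.]
(335, 240) 100 [-54.2  82.9  32.6] [ 401. -317.]
(335, 240) 118 [-50.5  83.9  52.1] [ 409. -317.]
(250, 282) 80 [-91.5 142.    2.5] [ 366. -253.]
(250, 282) 100 [-83.8 136.6  25.1] [ 378. -260.]
(250, 282) 118 [-76.9 131.8  45.4] [ 389. -266.]
(270, 265) 80 [-77.2 126.3   6.1] [ 378. -270.]
(270, 265) 100 [-71.1 122.6  28.3] [ 389. -276.]
(270, 265) 118 [-65.5 119.3  48.3] [ 399. -280.]
235 180 179 168 162 175 179 180 168 171 173 173 96 100 101 100 50 56 50 58 52 72 94 95 | 27 30 30 28 26 28 31 33 31 29 29 130 138 139 130 133 114 153 123 113 131 136 75
239 170 159 158 174 181 178 167 177 170 165 168 95 101 100 98 52 57 61 55 61 56 97 93 | 30 30 29 26 28 32 34 29 32 29 27 137 134 143 133 147 107 109 130 105 100 126 74
243 169 157 177 181 164 178 173 1
[... 3021 characters left out ...]
.......oooooooo..........
144 ..............ooooooooooooooooooooo.................oooooooo..........
148 ...............oooooooooooooooooooo...................................
152 ......................................................................
156 ......................................................................
160 ......................................................................
164 ......................................................................
168 ......................................................................
172 ......................................................................
176 .......okkkkkkkkkkkk..................................................
```

Run:
```python
from h import *
from fit import O,world
E=easel(O[2]);T=np.load("pics/wrist9.npy")
def proj(X):
    c=(np.linalg.inv(T)@[*X,1])[:3];d=np.hypot(c[0],c[1]);return (c[:2]/d*np.arctan2(d,c[2])*309.707+[319.387,198.125]).round(1)
p=np.array([404.,-307.6,106.1]);f=np.array([.99,-.137,0])
for dx in (0,11):
    for dz in (-11,0,10,20): print(dx,dz,proj(p+dx*f+[0,0,dz]))
h=cv2.cvtColor(cv2.imread("pics/wrist9.png"),cv2.COLOR_BGR2HSV)
for y in range(205,260,3): print(y,' '.join(f"{v:3d}" for v in h[y,280:350:3,2]))
```

```text
0 -11 [318.1 233.9]
0 0 [318.  241.7]
0 10 [318.  249.6]
0 20 [317.9 258.5]
11 -11 [318.1 216.8]
11 0 [318.  223.9]
11 10 [317.9 231. ]
11 20 [317.8 239. ]
205 169  96  96 102 105 102 103 102 103 102 101 104 104 106 108 105 106 108 101 151 155 153 157 162
208 158  97  99 102 104 102 101  99 103 103 101 102 103 105 106 102 108 108 101 150 155 155 159 174
211 155  96  99  99 105 105 100  98 100 103 100 101 103 106 107 105 107 108 103 151 154 153 153 157
214 173 100  98 102 103 103 101 102 103 102 103 101 102 106 104 105 105 110 101 151 154 154 153 156
217 181 100  95  99 103 102 101 100 102 102 104 102 102 104 105 104 105 108 101 151 157 157 154 156
220 181 100  96 100 101 102 101 101 100 104 102 102 102 104 106 102 106 105 101 133 149 153 156 156
223 177 100  98 102 102 101 101 101 101 104 103 100 103 105 105 103 105 107 101 106 116 121 128 137
226 173  98 100 100 102 100  98 101 102 102  83  66  51  59  76  98 107 109 100 104 109 108 107 109
229 173 100  98 101 103 101 101 100 103  73  48  47  47  45  50  49  98 106 101 103 102 103 101  99
232 173 100  97 101 104 103  99  99  73  51 
[... 255 characters left out ...]

241 176 100  98 100 102 101  99  88  56  94  95  93  68  34  45  94  95  93  97  95  96  95  94  93
244 172 101  98 101 101 103 101  73  53  95 100  98  69  29  47 100 101  97 101  95  91  92  94  95
247 158  97  98  99 102  98 100  91  53 100  98  96  69  30  45  98  98  99  98  93  94  96 100 110
250 106  93  98  99 101  80  71  68  40  98  97  98  66  31  38  97  97  97  83  68  72  92 148 170
253 110  96  97 100  76  35  31  29  43  97  97 100  67  29  34  98  97  98  68  31  34  28 138 172
256 109 109 103  94  33  29  32  34  49  96  98  98  64  28  33  98  96  97  75  31  34  33  36 165
259 110 110 108 101  37  38  37  36  68  98  96  96  66  29  35  99  97  96  82  34  32  34  37 152
```

Run:
```python
from h import *
from fit import O,world,V
E=easel(O[2]);L=lambda X:(E.T@(np.array(X)-world(O,(0,0,0)))).round(1)
Ts=ctrl.calibration("scene")["world_from_camera"]
D={"w9":("wrist",np.load("pics/wrist9.npy"),(317,241)),"w8":("wrist",np.load("pics/wrist8.npy"),(293.7,128.8)),"w4":("wrist",np.load("pics/wrist4.npy"),V(88,79)),"w7":("wrist",np.load("pics/wrist7.npy"),(317.1,155.6)),"s":("scene",Ts,(390.,250.5))}
for a in (("w9","w8"),("w9","w4"),("w9","w7"),("w9","s"),("w8","s"),("w9","w8","w4","w7","s")):
    X,e=tri([D[k] for k in a]);print(a,X.round(1),round(e,1),L(X))
for k in D: print(k,D[k][1][:3,3].round(0) if hasattr(D[k][1],'round') else '')
print(ctrl.current_ee_pos(),ctrl.current_width(),ctrl.current_t())
```

```text
('w9', 'w8') [ 404.7 -307.6  106.4] 0.5 [-53.4  93.   39.4]
('w9', 'w4') [ 407.7 -307.   113.6] 0.7 [-52.4  94.   47.1]
('w9', 'w7') [ 404.1 -307.7  105.3] 0.7 [-53.7  92.9  38.2]
('w9', 's') [ 408.2 -307.6  114.1] 0.1 [-52.   93.5  47.7]
('w8', 's') [ 405.6 -309.2  117.4] 0.2 [-55.1  91.5  50.4]
('w9', 'w8', 'w4', 'w7', 's') [ 406.8 -308.   115.1] 1.8 [-53.5  92.9  48.3]
w9 [ 479. -319.  266.]
w8 [ 420. -330.  337.]
w4 [ 430. -405.  519.]
w7 [ 452. -317.  397.]
s [-307. -867. 1051.]
[ 404.00795814 -307.51652397  106.10890186] -0.16095454009073654 42.0917
```

Run:
```python
from h import *
from fit import O,world
E=easel(O[2]);L=lambda X:(E.T@(np.array(X)-world(O,(0,0,0)))).round(1)
Ts=ctrl.calibration("scene")["world_from_camera"]
for n,T,px in (("scene",Ts,(353,266)),("wrist",np.load("pics/wrist4.npy"),(238,19))):
    X=plane(n,T,px,80);print(X.round(0),L(X))
```

```text
[ 326. -260.   80.] [-128.3  129.7   -7. ]
[ 333. -259.   80.] [-122.3  131.1   -5.4]
```

Run:
```python
from h import *
from fit import O,world
E=easel(O[2])
L=lambda:(E.T@(np.array(ctrl.current_ee_pos())-world(O,(0,0,0)))).round(1)
p=np.array(ctrl.current_ee_pos());ctrl.move_linear((p+[0,0,12]).tolist(),vel=100)
q=world(O,(-54,133,27));ctrl.move_linear((q+[0,0,25]).tolist(),vel=150)
ctrl.move_linear(q.tolist(),vel=80);ctrl.pause(.1);f0=np.array(ctrl.current_force());print(f0.round(1))
tr=[];d=0
while d<50:
    d+=3 if d<12 else 1.5
    ctrl.move_linear((q-E[:,1]*d).tolist(),vel=40)
    F=E.T@(np.array(ctrl.current_force())-f0);tr.append((L()[1],*F.round(1)))
    if F[1]>11: break
for t in tr: print(*t)
print(ctrl.current_t())
```

```text
[0.  0.4 0.3]
129.6 -0.4 -0.5 0.3
126.8 0.5 0.1 -0.3
123.8 0.4 -0.8 0.2
120.8 -0.2 0.2 0.7
119.5 0.5 -1.1 -0.7
117.9 0.2 -1.2 -0.0
116.4 0.2 -1.3 -0.2
114.9 -0.8 -0.6 -0.3
113.4 -0.3 0.2 0.4
112.2 -0.2 1.4 -0.4
110.5 -0.1 1.8 -0.3
108.9 0.2 2.0 -0.2
107.4 1.0 1.4 -0.6
105.9 0.5 0.4 -0.7
104.4 0.8 1.1 -0.1
102.9 -0.5 1.0 -0.6
101.4 -0.4 1.0 -0.1
99.9 0.7 0.9 0.2
98.7 -0.5 3.3 0.4
97.1 0.4 4.6 0.7
95.4 -0.7 3.4 -0.6
93.8 0.4 3.5 -0.5
92.3 -0.4 3.2 -1.0
91.4 1.0 5.8 0.3
91.2 0.7 9.4 3.1
90.9 -0.8 14.2 6.0
49.8333
```

Run:
```python
from h import *
from fit import O,world
E=easel(O[2]);L=lambda X:(E.T@(np.array(X)-world(O,(0,0,0)))).round(1)
p=np.array(ctrl.current_ee_pos())+12*E[:,1];ctrl.move_linear(p.tolist(),vel=60)
p=p+[-40,0,190];ctrl.move_linear(p.tolist(),vel=180)
ctrl.pause(.1)
Ts=ctrl.calibration("scene")["world_from_camera"];s=ctrl.read_camera("scene")[:,:,::-1].copy();cv2.imwrite("pics/sceneA.png",s)
h=cv2.cvtColor(s[240:280,375:415],cv2.COLOR_BGR2HSV);g=((h[:,:,2]<100)&(h[:,:,1]>70)).astype(np.uint8);_,_,st,ce=cv2.connectedComponentsWithStats(g)
for a,c in zip(st[1:],ce[1:]):
    if a[4]>20: print("dark",a.tolist(),(c+[375,240]).round(1),L(plane("scene",Ts,c+[375,240],104)))
print("before",L(plane("scene",Ts,(388.7,254),104)))
for sd in ((437,230),(445,236),(441,233)):
    m,r=blob(s,sd,40);e=ends(r);print(sd,(m>0).sum(),np.round(e,1).tolist(),[L(plane("scene",Ts,x,world(O,(-6,0,160))[2])).tolist() for x in e])
T=np.array(ctrl.calibration("wrist")["world_from_camera"]);cv2.imwrite("pics/wristA.png",ctrl.read_camera("wrist")[:,:,::-1]);np.save("pics/wristA.npy",T)
cv2.imwrite("pics/sideA.png",ctrl.read_camera("side")[:,:,::-1]);print(ctrl.current_t())
```

```text
dark [17, 15, 7, 9, 41] [394.3 259.2] [-53.1  71.7  37. ]
before [-53.   93.3  37. ]
(437, 230) 1739 [[411.29998779296875, 235.0], [455.70001220703125, 270.29998779296875]] [[-70.3, 35.4, 143.6], [-65.1, -100.6, 144.9]]
(445, 236) 1666 [[411.79998779296875, 234.10000610351562], [455.8999938964844, 269.70001220703125]] [[-67.3, 37.0, 144.3], [-63.4, -99.7, 145.3]]
(441, 233) 2618 [[396.29998779296875, 232.1999969482422], [454.8999938964844, 277.0]] [[-91.6, 62.4, 138.1], [-79.6, -113.1, 141.2]]
51.7083
```

Run:
```python
from h import *
from fit import O,world
E=easel(O[2]);L=lambda X:(E.T@(np.array(X)-world(O,(0,0,0)))).round(1)
Ts=ctrl.calibration("scene")["world_from_camera"];s=cv2.imread("pics/sceneA.png")
g=cv2.inRange(s[200:270,400:490],(195,195,195),(255,255,255));_,_,st,_c=cv2.connectedComponentsWithStats(g)
lab=cv2.connectedComponents(g)[1]
for i,a in enumerate(st[1:],1):
    if a[4]>40:
        e=ends(cv2.minAreaRect(cv2.findNonZero((lab==i).astype(np.uint8))));e=[x+[400,200] for x in e]
        print(a.tolist(),np.round(e,1).tolist(),[L(plane("scene",Ts,x,world(O,(-6,0,160))[2])).tolist() for x in e])
ctrl.close_job();print(ctrl.current_t())
```

```text
[25, 18, 39, 30, 153] [[425.3, 218.6], [462.4, 246.7]] [[-7.5, 58.1, 159.6], [-3.8, -59.1, 160.6]]
the job is handed in; nothing more can be done
the job is handed in; nothing more can be done
```

I handed the job in at about 52 s with all three steps done; no verdict came back. The small panel stands in the right-hand rack slot, and the gesso panel leans on the easel, its top edge measured within about 1 mm of centred against the fixed stop. The side stop is slid home, measured at about 0.030.

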